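# Check the slot of a die block with the depth gauge

## Task

Check the depth of the wide slot: draw the flanged depth gauge up out of its stand and lower its blade, without dropping it, into the die block with the wider slot, fully home so that the flange sits flat on top of the block. Leave it standing there.

Things in the scene. Friction and masses are not known exactly. Their poses are not given: they have to be found in the camera images.
- gauge_grip (a point): centre of the ribbed grip bar on top of the depth gauge (loose, steel, about 0.25 kg, upright, same when turned half round). Bar 16 mm thick (x), 40 wide (y), 50 tall (z up): pinch it across the 16 mm. Below it a stop flange 44 (x) x 50 (y) x 8 mm, its underside 33 mm below this point, and below that a flat blade 5 mm thick (x), 34 wide (y), 46 long
- gauge_foot (a point): middle of the lower end of the gauge's blade, 79 mm straight below gauge_grip, same axes; the last 8 mm are slimmer (3 x 28 mm). At first the gauge hangs in an open steel stand fixed to the bench, flange on the stand's slotted top plate 58 mm above the bench (gauge_grip at 91 mm), and must rise straight up 46 mm to come free
- wide_block_mouth (a point): centre of the slot's mouth in the level top of the wanted die block (plain steel, 60 (x) x 100 (y) x 60 mm, fixed, flush screws near its top corners). Slot 20 mm wide (x), 54 long (y), 54 deep; z up. The blade's width goes along y, either way round; home, the flange lies on the top and the foot is 46 mm below this point
- narrow_block: a second fixed die block of the same outer size and material, which is not wanted: its slot is only 4 mm wide and does not take the blade. The two blocks change places. Origin: centre of its underside. All low things round the work are under 65 mm high; taller are bottles and equipment at the back and the press close by at the right (keep the arm clear of it)

How it is judged:
By the outcome, as a careful person would: the job done as asked, in the order asked, and still so for the second after the job is handed in, with the robot touching nothing.
It also fails if it takes over 48 s, if anything falls off the work surface, if the arm or the gripper's body presses on something with over 40 N, if the wrist force passes 120 N, or if a joint passes its speed limit or range.

## Robot

A 6-joint arm with a two-finger parallel gripper is mounted at the origin on a cart in front of the work surface, level with it; the furniture and walls round the work are solid. World frame = base frame: x ahead of the robot, y to its left, z up, the work surface at z = 0. Lengths are in mm, angles in rad, forces in N, time in s.
With the tool pointing down it reaches from about 275 to 1000 mm from the base axis. Payload 8.4 kg.
Tool frame: the origin (TCP) lies midway between the tips of the shut fingers; the grasp point (between the pads) lies 19 mm behind it; z points along the fingers, y is the line along which they close (so a half turn about z gives the same grasp; the last joint's range is limited). The gripper opens to 85 mm and grips with 20 to 120 N. Pads are 22 mm wide; open, the fingers measure 114 mm over their backs; the gripper's body (76 mm by 85 mm) begins 54 mm behind the grasp point. The pads swing forward as they close: fully open they stand 13 mm farther back than shut.
Start: joints at [-1.241, 0.353, 1.633, -0, 1.155, -0.002], TCP at [203.589, -590.914, 231.281] pointing down, gripper open.
Joint ranges: [-2.63, 2.63], [-0.92, 2.1], [0.06, 2.66], [-1.3, 4.44], [0, 2.69], [-3.02, 3.02]. Speed limits (rad/s): [2.22, 2.22, 2.79, 3.14, 3.14, 3.14].

## Interface

Orientations are given as [roll, pitch, yaw] about the fixed x, y, z axes, in that order (R = Rz(yaw) Ry(pitch) Rx(roll)).
In Python, from rig import r, imaging gives the robot as it stands. The module is installed in compiled form; this text tells all that it offers.
- The arm moves only by the tool arm_command, never from a script. Its argument "deltas" is a list of rows, each an object of numbers: "hand": the finger opening in mm, from 0 to 85.4; "tx", "ty", "tz": the shift along the tool's x, y, z in mm; "wx", "wy", "wz": the turn, a rotation vector about the tool's x, y, z in rad. A call has 1 to 8 rows; each row shifts and turns the commanded pose from where the row before left it, along the tool's axes as they then stand; what a row does not reach is not made up. A row lasts 1/8 s, in which the tool goes at most 62.5 mm and 10.7 degrees, less where a joint would pass 70% of its speed; a pose out of reach is approached as far as the arm can. A call with a gripper value outside its range is refused whole. The fingers move at their own pace and stop on an object; "squeeze" is the grip in N (left out, the last holds). Time passes only in rows, so rows that do not move let the fingers close. It gives the time, the measured TCP pose, the force, the opening and the grip force at its end, in the units of the state.
- r.sense(): the state, without advancing time (a new reading comes with each control period).
- imaging.grab_frame(name): name is "scene" or "top"; returns a dict with "image" (400x640x3 uint8, red, green, blue), "mtx" (3x3 intrinsics, pixels), "world_to_cam" (4x4, takes a point from world to camera coordinates). Camera axes: x right, y up, looking along -z (the intrinsics and any distortion apply to the point x, -y, -z); pixel columns grow to the right and rows downward; lengths in mm; the calibration is good to about 2 mm. A picture is of the moment at which its call begins. There is no depth.
- r.sign_off(): hands the job in; it is judged then, once.
The state is a dict: "clock": time; "qpos": joint angles; "qvel": joint speeds; "joint_efforts": joint torques, N m; "eef_pos": TCP position; "tcp_rot": TCP orientation; "contact_force": force on the tool from outside, world axes, zero at the start; "wrist_torque": the same for the moment, N m; "opening": opening from 0.0 (shut) to 1.0 (fully open); "grasp_force": force on a finger pad.
Only numpy, scipy, OpenCV 4.12 (cv2) and the standard library are available. Lean on these libraries where they do the work, as an engineer would, in place of code of your own. Each camera call takes 0.05 s, during which the arm holds its last target. There are 200 camera calls.

## Working session

There is one attempt and no reset: what is moved stays moved. The work goes in short steps, Python scripts to look and compute and a tool call to move; the robot and the scene stay as the last step left them, time stands still between calls to the robot, and variables do not carry over. Pictures are saved under pics/ and viewed, at most 10 in all, crops included, and the job is handed in when it is done.

Besides the shell and the picture viewer there is one more tool, called after "Request:" in YAML: its name, and indented under it one key for each argument. arm_command: Moves the arm, as the interface text tells. Its arguments: {"type":"object","properties":{"deltas":{"type":"array"},"squeeze":{"type":"number"}},"required":["deltas"]}

```bash
mkdir -p pics
cat > h.py <<'E'
import numpy as np, cv2
from rig import r, imaging
def grab(n):
    f=imaging.grab_frame(n); np.savez(f'{n}.npz',**f); return f
def load(n): return dict(np.load(f'{n}.npz'))
def proj(f,p):
    c=f['world_to_cam']@np.r_[p,1]; q=f['mtx']@np.array([c[0],-c[1],-c[2]]); return q[:2]/q[2]
def ray(f,u,v,z):
    d=np.linalg.inv(f['mtx'])@np.array([u,v,1.]); d=np.array([d[0],-d[1],-d[2]])
    W=f['world_to_cam']; R=W[:3,:3]; o=-R.T@W[:3,3]; d=R.T@d
    return o+d*(z-o[2])/d[2]
E
python3 - <<'E'
from h import *
for n in('scene','top'):
    f=grab(n); cv2.imwrite(f'pics/{n}0.png',f['image'][:,:,::-1]); print(n,[k for k in f],f['mtx'].tolist(), (-f['world_to_cam'][:3,:3].T@f['world_to_cam'][:3,3]).round())
print(r.sense())
E
```

```text
scene ['image', 'mtx', 'world_to_cam'] [[443.7947786502247, 0.0, 321.68091253144837], [0.0, 443.7947786502247, 205.05668992407402], [0.0, 0.0, 1.0]] [-290.  651.  585.]
top ['image', 'mtx', 'world_to_cam'] [[445.9861574936329, 0.0, 316.5088769156937], [0.0, 445.9861574936329, 195.29535728101055], [0.0, 0.0, 1.0]] [ 396.   -7. 1254.]
{'clock': 0.1, 'qpos': array([-1.24138691e+00,  3.53579239e-01,  1.63407518e+00,  1.33847887e-05,
        1.15522071e+00, -2.38856747e-03]), 'qvel': array([ 0.00084424, -0.00146347, -0.00235018,  0.00028818,  0.00066924,
       -0.00044643]), 'joint_efforts': array([-2.77008825e-03, -6.06360054e+01, -3.42820323e+01, -1.09334628e-04,
        3.78660159e-03, -9.09537363e-06]), 'eef_pos': array([ 203.4568482 , -590.48778373,  230.62994879]), 'tcp_rot': array([-3.14031021e+00, -1.53018240e-05,  3.31792561e-01]), 'contact_force': array([ 0.02876982, -0.63699404,  0.94047231]), 'wrist_torque': array([-0.06742405,  0.05205366, -0.04943056]), 'grasp_force': 0.0, 'opening': 0.9999864059243163}
```

View pics/scene0.png

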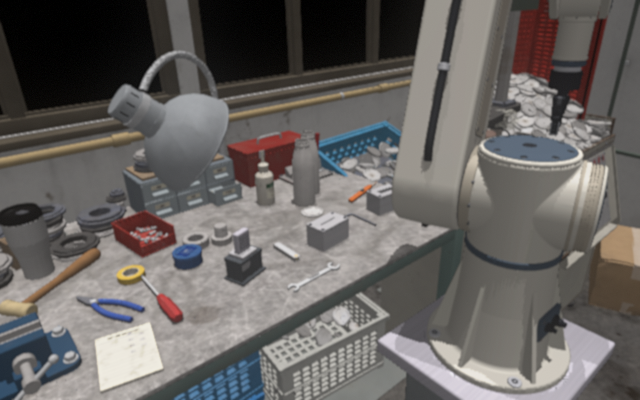

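View pics/top0.png

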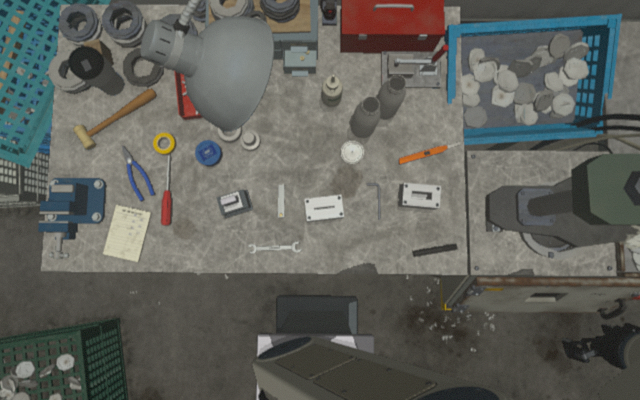

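The gauge in its stand is at about (233,203) in the top view. The narrow block is at (324,208) and the wide block at (420,195), near the press on the right. I'll zoom in on both.

Run:
```python
from h import *
t=load('top')['image'][:,:,::-1]; s=load('scene')['image'][:,:,::-1]
up=lambda i,k:cv2.resize(i,None,fx=k,fy=k,interpolation=cv2.INTER_CUBIC)
a=up(t[180:225,205:265],6.5); b=up(t[172:217,390:450],6.5)
c=up(s[220:290,215:275],4.2); d=up(s[175:220,355:415],4.2)
W=np.zeros((600,790,3),np.uint8)
W[:a.shape[0],:390]=a; W[:b.shape[0],395:395+390]=b
W[300:300+c.shape[0],:c.shape[1]]=c; W[300:300+d.shape[0],395:395+d.shape[1]]=d
cv2.imwrite('pics/crop.png',W)
```

```text
(no output)
```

View pics/crop.png

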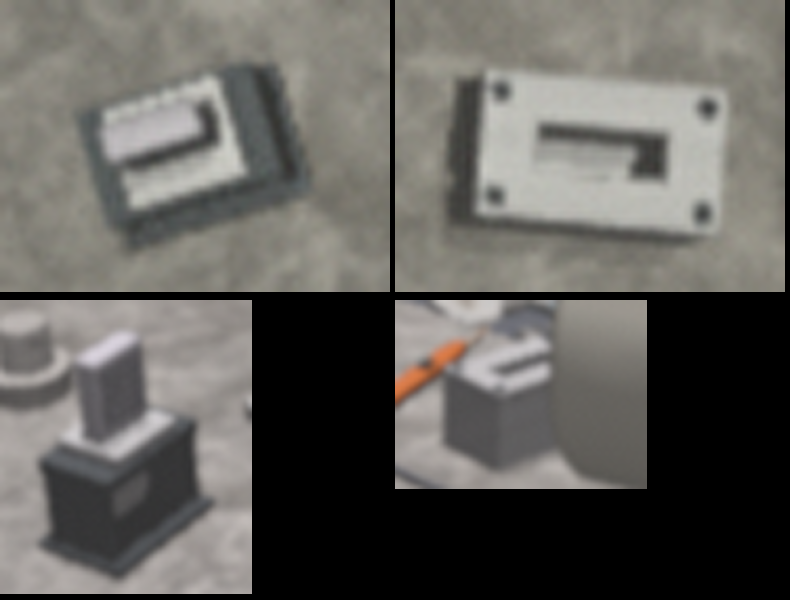

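```bash
cat > m.py <<'E'
from h import *
f=load('top'); s=load('scene')
I=f['image'].astype(int)
def up(m,x0,x1,y0,y1,k=8): return cv2.resize(m[y0:y1,x0:x1].astype(np.float32),None,fx=k,fy=k,interpolation=cv2.INTER_CUBIC)
def big(mask):
    cs,_=cv2.findContours(mask.astype(np.uint8),cv2.RETR_EXTERNAL,cv2.CHAIN_APPROX_NONE); return max(cs,key=cv2.contourArea)
def world(c,x0,y0,z,k=8):
    P=np.array([ray(f,(x+.5)/k-.5+x0,(y+.5)/k-.5+y0,z)[:2] for x,y in c.reshape(-1,2)],np.float32)
    (cx,cy),(w,h),a=cv2.minAreaRect(P); B=cv2.boxPoints(((cx,cy),(w,h),a)); 
    e=B[1]-B[0] if np.linalg.norm(B[1]-B[0])>np.linalg.norm(B[2]-B[1]) else B[2]-B[1]
    ang=(np.degrees(np.arctan2(e[1],e[0])))%180-90  # yaw of x axis (long = y)
    return np.round([cx,cy,w,h,ang],1)
g=I.min(2)
for nm,(x0,x1,y0,y1) in dict(wide=(385,455,170,220),narrow=(295,352,185,230)).items():
    for T in(150,165):
        G=up(g,x0,x1,y0,y1); c=big(G>T); print(nm,T,world(c,x0,y0,60))
        m=np.zeros(G.shape,np.uint8); cv2.drawContours(m,[c],-1,1,-1); m=cv2.erode(m,np.ones((41,41)))  
        mid=cv2.erode(m,np.ones((31,31))) 
        h=(m>0)&(G<T)
        n,l,st,ct=cv2.connectedComponentsWithStats(h.astype(np.uint8))
        j=1+np.argmax(st[1:,4]); print('  slot',world(big(l==j),x0,y0,60))
x0,x1,y0,y1=205,265,180,225
L=up(I[:,:,2]-I[:,:,1],x0,x1,y0,y1);G=up(g,x0,x1,y0,y1)
for T in(3,6,9): print('bar',T,world(big((L>T)&(G>130)),x0,y0,116))
for T in(140,160): print('flange+bar@66',T,world(big(G>T),x0,y0,66))
E
python3 m.py
python3 - <<'E'
from h import *
f=load('top');s=load('scene')
k=lambda x,y,a,b:((x+.5)/6.5-.5+a,(y+.5)/6.5-.5+b)
for p in[(105,100),(218,72),(245,180),(130,210)]: print('flange',ray(f,*k(*p,205,180),66).round(1))
for p in[(485-395,70),(727-395,90),(718-395,237),(475-395,212)]: print('blk',ray(f,*k(*p,390,172),60).round(1))
# scene: bar top corners in crop
for p in[(76,357),(103,366),(145,342),(118,331)]:
    print('scene bar',ray(s,p[0]/4.2+215-.4,(p[1]-300)/4.2+220-.4,116).round(1))
E
```

```text
wide 150 [ 529.6 -282.6  100.8   60.7   -4.9]
  slot [ 529.  -282.2   56.1   22.3   -5.1]
wide 165 [ 529.  -282.2   99.1   58.3   -4.5]
  slot [ 529.1 -282.3   57.4   24.3   -5. ]
narrow 150 [494.  -19.8  61.9 102.4   6.9]
  slot [493.5 -20.    6.   54.7   7.2]
narrow 165 [493.6 -19.9  59.9 100.6   6.8]
  slot [493.6 -20.    7.5  56.2   7. ]
bar 3 [510.3 215.    1.8   4.3  46.1]
flange [524.3 256.8  66. ]
flange [536.2 210.4  66. ]
flange [491.6 198.1  66. ]
flange [478.9 245.1  66. ]
blk [ 562.6 -234.4   60. ]
blk [ 554.9 -334.5   60. ]
blk [ 493.8 -329.4   60. ]
blk [ 503.4 -229.4   60. ]
scene bar [507.9 248.5 116. ]
scene bar [489.4 243.1 116. ]
scene bar [497.2 212.5 116. ]
scene bar [518.3 216.5 116. ]Traceback (most recent call last):
  File "m.py", line 24, in <module>
    for T in(3,6,9): print('bar',T,world(big((L>T)&(G>130)),x0,y0,116))
                                         ~~~^^^^^^^^^^^^^^^
  File "m.py", line 6, in big
    cs,_=cv2.findContours(mask.astype(np.uint8),cv2.RETR_EXTERNAL,cv2.CHAIN_APPROX_NONE); return max(cs,key=cv2.contourArea)
                                                                                                 ~~~^^^^^^^^^^^^^^^^^^^^^^^^
ValueError: max() iterable argument is empty
```

Run:
```python
from h import *
f=load('top');s=load('scene')
k=lambda x,y,a,b:((x+.5)/6.5-.5+a,(y+.5)/6.5-.5+b)
for p in[(102,130),(190,100),(205,135),(112,165),(152,132)]: print('bar',ray(f,*k(*p,205,180),116).round(1))
for z in(200,300,400): print('lamp',z,ray(f,228,131,z).round(),'scene',ray(s,180,190,z).round(),ray(s,215,140,z).round(), 'press',ray(f,487,215,z).round())
print(proj(s,[505,229,116]))
```

```text
bar [506.9 246.5 116. ]
bar [519.1 212.  116. ]
bar [505.2 205.7 116. ]
bar [493.1 242.1 116. ]
bar [506.3 226.7 116. ]
lamp 200 [665. 214. 200.] scene [628. 304. 200.] [929.  56. 200.] press [ 467. -404.  200.]
lamp 300 [640. 193. 300.] scene [389. 394. 300.] [613. 211. 300.] press [ 460. -366.  300.]
lamp 400 [614. 172. 400.] scene [151. 484. 400.] [296. 365. 400.] press [ 453. -328.  400.]
[240.98405587 230.78240588]
```

Request:
arm_command:
  deltas:
    - {"tx":25,"ty":-30}
    - {"tx":25,"ty":-30}
    - {"tx":25,"ty":-30}
    - {"tx":25,"ty":-30}
    - {"tx":25,"ty":-30}
    - {"tx":25,"ty":-30}
    - {"tx":25,"ty":-30}
    - {"tx":25,"ty":-30}

```text
schema error: expected keys hand, tx, ty, tz, wx, wy, wz
```

Request:
arm_command:
  deltas:
    - {"hand":85,"tx":25,"ty":-30,"tz":0,"wx":0,"wy":0,"wz":0}
    - {"hand":85,"tx":25,"ty":-30,"tz":0,"wx":0,"wy":0,"wz":0}
    - {"hand":85,"tx":25,"ty":-30,"tz":0,"wx":0,"wy":0,"wz":0}
    - {"hand":85,"tx":25,"ty":-30,"tz":0,"wx":0,"wy":0,"wz":0}
    - {"hand":85,"tx":25,"ty":-30,"tz":0,"wx":0,"wy":0,"wz":0}
    - {"hand":85,"tx":25,"ty":-30,"tz":0,"wx":0,"wy":0,"wz":0}
    - {"hand":85,"tx":25,"ty":-30,"tz":0,"wx":0,"wy":0,"wz":0}
    - {"hand":85,"tx":25,"ty":-30,"tz":0,"wx":0,"wy":0,"wz":0}

```text
clock: 1.1
eef_pos: [314.6, -297.5, 231.1]
tcp_rot: [-3.141, 0.0, 0.332]
contact_force: [0.2, 0.3, 0.2]
opening: 0.995
grasp_force: 0.0
```

Request:
arm_command:
  deltas:
    - {"hand":85,"tx":30,"ty":-37,"tz":0,"wx":0,"wy":0,"wz":0}
    - {"hand":85,"tx":30,"ty":-37,"tz":0,"wx":0,"wy":0,"wz":0}
    - {"hand":85,"tx":30,"ty":-37,"tz":0,"wx":0,"wy":0,"wz":0}
    - {"hand":85,"tx":30,"ty":-37,"tz":0,"wx":0,"wy":0,"wz":0}
    - {"hand":85,"tx":30,"ty":-37,"tz":0,"wx":0,"wy":0,"wz":0}
    - {"hand":85,"tx":30,"ty":-37,"tz":0,"wx":0,"wy":0,"wz":0}
    - {"hand":85,"tx":30,"ty":-37,"tz":0,"wx":0,"wy":0,"wz":0}
    - {"hand":85,"tx":30,"ty":-37,"tz":0,"wx":0,"wy":0,"wz":0}

```text
clock: 2.1
eef_pos: [445.2, 60.8, 231.2]
tcp_rot: [3.142, 0.0, 0.332]
contact_force: [0.8, -0.6, -0.2]
opening: 0.995
grasp_force: 0.0
```

Request:
arm_command:
  deltas:
    - {"hand":85,"tx":0,"ty":0,"tz":0,"wx":0,"wy":0,"wz":-0.17}
    - {"hand":85,"tx":0,"ty":0,"tz":0,"wx":0,"wy":0,"wz":-0.17}
    - {"hand":85,"tx":0,"ty":0,"tz":0,"wx":0,"wy":0,"wz":-0.17}
    - {"hand":85,"tx":0,"ty":0,"tz":0,"wx":0,"wy":0,"wz":-0.17}
    - {"hand":85,"tx":0,"ty":0,"tz":0,"wx":0,"wy":0,"wz":-0.17}
    - {"hand":85,"tx":0,"ty":0,"tz":0,"wx":0,"wy":0,"wz":-0.17}
    - {"hand":85,"tx":0,"ty":0,"tz":0,"wx":0,"wy":0,"wz":-0.17}
    - {"hand":85,"tx":0,"ty":0,"tz":0,"wx":0,"wy":0,"wz":-0.17}

```text
clock: 3.1
eef_pos: [444.7, 59.1, 231.0]
tcp_rot: [-3.141, 0.0, 1.697]
contact_force: [0.4, -1.6, -0.0]
opening: 0.997
grasp_force: 0.0
```

Run:
```python
from h import *
f=grab('scene'); cv2.imwrite('pics/s1.png',f['image'][:,:,::-1])
f=grab('top')
s=r.sense(); print(s['eef_pos'],s['tcp_rot'])
```

```text
[444.75063747  59.15711417 231.06920267] [-3.14110176e+00 -2.66028038e-05  1.69378349e+00]
```

View pics/s1.png

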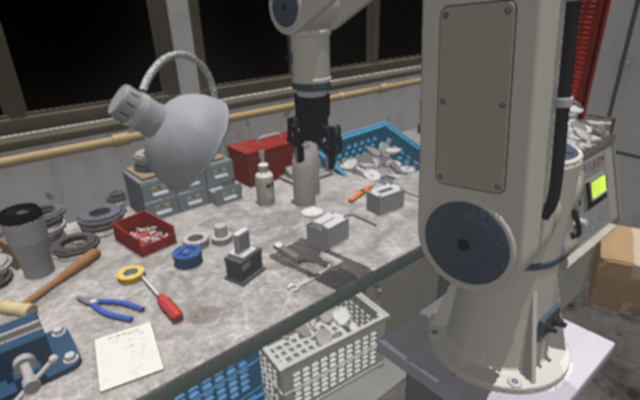

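The arm is clear of everything. The lamp is about 125 mm from the gauge axis, and the press is hidden behind the arm column.

Request:
arm_command:
  deltas:
    - {"hand":85,"tx":0,"ty":0,"tz":0,"wx":0,"wy":0,"wz":-0.137}
    - {"hand":85,"tx":37,"ty":25.5,"tz":0,"wx":0,"wy":0,"wz":0}
    - {"hand":85,"tx":37,"ty":25.5,"tz":0,"wx":0,"wy":0,"wz":0}
    - {"hand":85,"tx":37,"ty":25.5,"tz":0,"wx":0,"wy":0,"wz":0}
    - {"hand":85,"tx":37,"ty":25.5,"tz":0,"wx":0,"wy":0,"wz":0}
    - {"hand":85,"tx":0,"ty":0,"tz":40,"wx":0,"wy":0,"wz":0}
    - {"hand":85,"tx":0,"ty":0,"tz":40,"wx":0,"wy":0,"wz":0}
    - {"hand":85,"tx":0,"ty":0,"tz":15,"wx":0,"wy":0,"wz":0}

```text
clock: 4.2
eef_pos: [504.4, 227.8, 134.0]
tcp_rot: [-3.138, 0.001, 1.826]
contact_force: [-0.6, -0.7, -0.4]
opening: 0.995
grasp_force: 0.0
```

Run:
```python
from h import *
f=grab('scene'); s=r.sense(); print(s['eef_pos'],s['tcp_rot'])
a=cv2.resize(f['image'][140:300,150:330,::-1],None,fx=3,fy=3,interpolation=cv2.INTER_CUBIC)
g=grab('top');b=cv2.resize(g['image'][140:240,180:280,::-1],None,fx=2.4,fy=2.4)
W=np.zeros((480,790,3),np.uint8);W[:a.shape[0],:540]=a;W[:240,545:785]=b;cv2.imwrite('pics/s2.png',W)
```

```text
[504.28092281 227.62877738 133.38437297] [-3.13729323e+00  7.33153189e-04  1.82624935e+00]
```

View pics/s2.png

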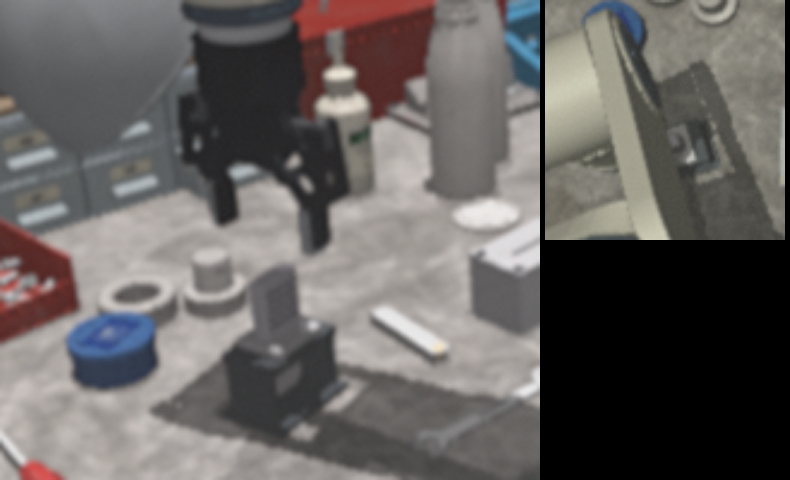

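The fingers straddle the bar: tips at about (222,215) and (315,245), bar top at (275,275). Now I'll descend and close.

Request:
arm_command:
  deltas:
    - {"hand":85,"tx":0,"ty":1,"tz":15,"wx":0,"wy":0,"wz":0}
    - {"hand":85,"tx":0,"ty":0,"tz":15,"wx":0,"wy":0,"wz":0}
    - {"hand":85,"tx":0,"ty":0,"tz":15,"wx":0,"wy":0,"wz":0}
    - {"hand":85,"tx":0,"ty":0,"tz":10,"wx":0,"wy":0,"wz":0}
    - {"hand":85,"tx":0,"ty":0,"tz":0,"wx":0,"wy":0,"wz":0}
    - {"hand":85,"tx":0,"ty":0,"tz":0,"wx":0,"wy":0,"wz":0}

```text
clock: 5.05
eef_pos: [507.1, 228.7, 81.5]
tcp_rot: [3.141, -0.0, 1.829]
contact_force: [-0.0, -0.3, 0.1]
opening: 0.993
grasp_force: 0.0
```

Request:
arm_command:
  deltas:
    - {"hand":30,"tx":0,"ty":0,"tz":0,"wx":0,"wy":0,"wz":0}
    - {"hand":30,"tx":0,"ty":0,"tz":0,"wx":0,"wy":0,"wz":0}
    - {"hand":30,"tx":0,"ty":0,"tz":0,"wx":0,"wy":0,"wz":0}
    - {"hand":30,"tx":0,"ty":0,"tz":0,"wx":0,"wy":0,"wz":0}
  squeeze: 40

```text
clock: 5.55
eef_pos: [506.8, 228.6, 81.4]
tcp_rot: [3.141, -0.0, 1.829]
contact_force: [0.2, 0.3, -0.0]
opening: 0.354
grasp_force: 0.0
```

Request:
arm_command:
  deltas:
    - {"hand":24,"tx":0,"ty":0,"tz":4,"wx":0,"wy":0,"wz":0}
    - {"hand":20,"tx":0,"ty":0,"tz":0,"wx":0,"wy":0,"wz":0}
    - {"hand":20,"tx":0,"ty":0,"tz":0,"wx":0,"wy":0,"wz":0}
  squeeze: 20

```text
clock: 5.92
eef_pos: [506.8, 228.6, 77.1]
tcp_rot: [-3.142, 0.0, 1.829]
contact_force: [0.5, 0.3, -1.1]
opening: 0.234
grasp_force: 0.5
```

Request:
arm_command:
  deltas:
    - {"hand":17,"tx":0,"ty":0,"tz":0,"wx":0,"wy":0,"wz":0}
    - {"hand":17,"tx":0,"ty":0,"tz":0,"wx":0,"wy":0,"wz":0}
    - {"hand":10,"tx":0,"ty":0,"tz":0,"wx":0,"wy":0,"wz":0}
    - {"hand":10,"tx":0,"ty":0,"tz":0,"wx":0,"wy":0,"wz":0}

```text
clock: 6.42
eef_pos: [507.5, 228.6, 77.5]
tcp_rot: [3.14, 0.0, 1.829]
contact_force: [4.7, -1.9, 0.4]
opening: 0.189
grasp_force: 19.4
```

Request:
arm_command:
  deltas:
    - {"hand":5,"tx":0,"ty":1,"tz":0,"wx":0,"wy":0,"wz":0}
    - {"hand":5,"tx":0,"ty":0,"tz":0,"wx":0,"wy":0,"wz":0}
    - {"hand":5,"tx":0,"ty":0,"tz":0,"wx":0,"wy":0,"wz":0}
    - {"hand":5,"tx":0,"ty":0,"tz":-4,"wx":0,"wy":0,"wz":0}
    - {"hand":5,"tx":0,"ty":0,"tz":-4,"wx":0,"wy":0,"wz":0}
  squeeze: 70

```text
clock: 7.05
eef_pos: [507.5, 228.9, 85.1]
tcp_rot: [-3.141, -0.0, 1.829]
contact_force: [3.0, 0.3, -5.6]
opening: 0.181
grasp_force: 68.1
```

Request:
arm_command:
  deltas:
    - {"hand":5,"tx":0,"ty":0.5,"tz":-8,"wx":0,"wy":0,"wz":0}
    - {"hand":5,"tx":0,"ty":0,"tz":-8,"wx":0,"wy":0,"wz":0}
    - {"hand":5,"tx":0,"ty":0,"tz":-8,"wx":0,"wy":0,"wz":0}
    - {"hand":5,"tx":0,"ty":0,"tz":-8,"wx":0,"wy":0,"wz":0}
    - {"hand":5,"tx":0,"ty":0,"tz":-8,"wx":0,"wy":0,"wz":0}
    - {"hand":5,"tx":0,"ty":0,"tz":-12,"wx":0,"wy":0,"wz":0}
    - {"hand":5,"tx":0,"ty":0,"tz":-20,"wx":0,"wy":0,"wz":0}
    - {"hand":5,"tx":0,"ty":0,"tz":-20,"wx":0,"wy":0,"wz":0}

```text
clock: 8.05
eef_pos: [508.1, 228.9, 178.3]
tcp_rot: [-3.141, -0.0, 1.829]
contact_force: [0.1, -0.8, -3.7]
opening: 0.179
grasp_force: 68.6
```

Request:
arm_command:
  deltas:
    - {"hand":5,"tx":-20,"ty":-4.4,"tz":0,"wx":0,"wy":0,"wz":0}
    - {"hand":5,"tx":-41.8,"ty":-9.2,"tz":0,"wx":0,"wy":0,"wz":0}
    - {"hand":5,"tx":-41.8,"ty":-9.2,"tz":0,"wx":0,"wy":0,"wz":0}
    - {"hand":5,"tx":-41.8,"ty":-9.2,"tz":0,"wx":0,"wy":0,"wz":0}
    - {"hand":5,"tx":-41.8,"ty":-9.2,"tz":0,"wx":0,"wy":0,"wz":0}
    - {"hand":5,"tx":-41.8,"ty":-9.2,"tz":0,"wx":0,"wy":0,"wz":0}
    - {"hand":5,"tx":-41.8,"ty":-9.2,"tz":0,"wx":0,"wy":0,"wz":0}
    - {"hand":5,"tx":-41.8,"ty":-9.2,"tz":0,"wx":0,"wy":0,"wz":0}

```text
clock: 9.05
eef_pos: [520.3, -93.1, 176.7]
tcp_rot: [-3.14, -0.0, 1.828]
contact_force: [0.8, 0.3, -2.0]
opening: 0.173
grasp_force: 68.8
```

Request:
arm_command:
  deltas:
    - {"hand":5,"tx":-20,"ty":-4.4,"tz":0,"wx":0,"wy":0,"wz":0}
    - {"hand":5,"tx":0,"ty":0,"tz":0,"wx":0,"wy":0,"wz":0.17}
    - {"hand":5,"tx":0,"ty":0,"tz":0,"wx":0,"wy":0,"wz":0.17}
    - {"hand":5,"tx":0,"ty":0,"tz":0,"wx":0,"wy":0,"wz":0}

```text
clock: 9.55
eef_pos: [521.7, -111.4, 176.9]
tcp_rot: [-3.141, -0.0, 1.49]
contact_force: [-0.3, 0.1, -3.3]
opening: 0.176
grasp_force: 68.7
```

Run:
```python
from h import *
f=grab('scene'); s=r.sense(); print(s['eef_pos'],s['tcp_rot'])
a=cv2.resize(f['image'][60:260,290:420,::-1],None,fx=2.7,fy=2.7,interpolation=cv2.INTER_CUBIC)
g=grab('top');b=cv2.resize(g['image'][130:270,310:530,::-1],None,fx=2,fy=2)
W=np.zeros((560,800,3),np.uint8);W[:a.shape[0],:a.shape[1]]=a;W[:280,355:795]=b;cv2.imwrite('pics/s3.png',W)
```

```text
[ 521.86394353 -111.27635936  176.9581486 ] [-3.14082196e+00 -1.54186961e-04  1.49257655e+00]
```

View pics/s3.png

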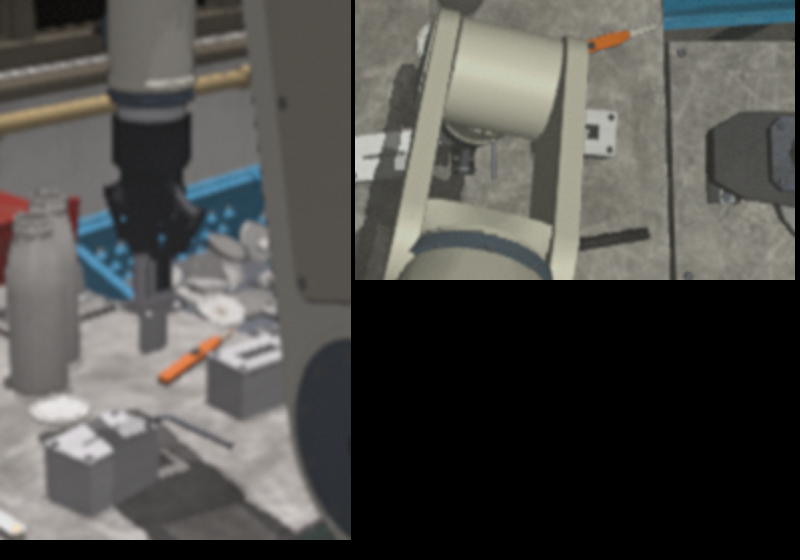

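The gauge hangs upright in the fingers (blade foot near (152,350) in the left crop). The wide block is at (247,365) and free. The wrist fork is wide, so I'll check where the press should appear in the scene view and how high it could be.

Run:
```python
from h import *
f=load('top');s=load('scene')
for z in(150,200,250,300,350,400,450): 
    p=ray(f,486,198,z); q=ray(f,520,188,z); print(z,p.round(),proj(s,p).round(),'ridge',proj(s,q).round())
# fork: right edge px in current view at assumed heights
for z in(350,400,450,500): print(z,ray(f,310+(588-355)/2,130+75,z).round(),ray(f,310+(575-355)/2,130+18,z).round(),ray(f,310+(450-355)/2,130+8,z).round())
print(proj(s,[522,-111,400]),proj(s,[522,-111,450]),proj(s,[522,-111,500]))
```

```text
150 [ 512. -422.  150.] [422. 151.] ridge [432. 144.]
200 [ 507. -403.  200.] [421. 137.] ridge [431. 130.]
250 [ 502. -384.  250.] [419. 122.] ridge [429. 116.]
300 [ 496. -365.  300.] [418. 106.] ridge [428. 101.]
350 [ 491. -346.  350.] [416.  90.] ridge [426.  85.]
400 [ 486. -328.  400.] [415.  72.] ridge [424.  68.]
450 [ 481. -309.  450.] [413.  53.] ridge [422.  50.]
350 [ 476. -225.  350.] [ 594. -214.  350.] [614. -86. 350.]
400 [ 471. -213.  400.] [ 583. -203.  400.] [602. -81. 400.]
450 [ 467. -201.  450.] [ 572. -191.  450.] [590. -77. 450.]
500 [ 463. -189.  500.] [ 561. -180.  500.] [578. -73. 500.]
[346.03052671  80.89292268] [345.9902823   59.54217477] [345.94840744  37.3264349 ]
```

Run:
```python
import cv2,numpy as np
a=cv2.imread('pics/s1.png')[20:200,360:440]; b=cv2.imread('pics/scene0.png')[20:200,360:440]
cv2.imwrite('pics/s1c.png',cv2.resize(np.hstack([a,b]),None,fx=3.3,fy=3.3,interpolation=cv2.INTER_CUBIC))
```

```text
(no output)
```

View pics/s1c.png

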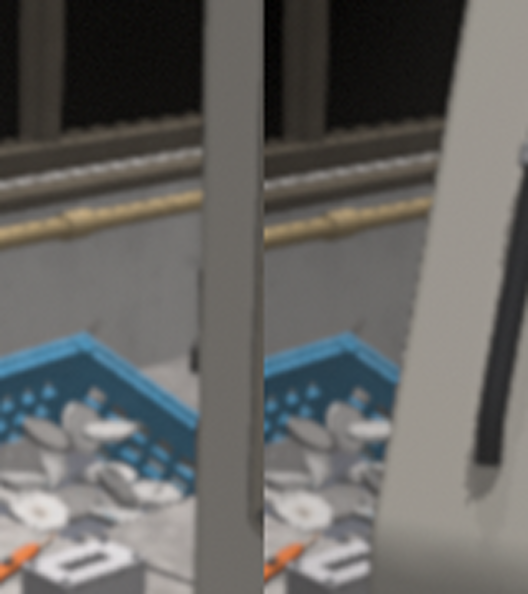

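The press nose shows at px (419, 100–132). Combined with the top ray, that puts its near edge at about y=-365 and z 215–315. The wrist tube clears it by about 40 mm and the fork stays above it, so I'll move over the slot.

Request:
arm_command:
  deltas:
    - {"hand":5,"tx":-25,"ty":3,"tz":0,"wx":0,"wy":0,"wz":0}
    - {"hand":5,"tx":-35,"ty":4.5,"tz":0,"wx":0,"wy":0,"wz":0}
    - {"hand":5,"tx":-35,"ty":4.5,"tz":0,"wx":0,"wy":0,"wz":0}
    - {"hand":5,"tx":-35,"ty":4.5,"tz":0,"wx":0,"wy":0,"wz":0}
    - {"hand":5,"tx":-25,"ty":3,"tz":0,"wx":0,"wy":0,"wz":0}
    - {"hand":5,"tx":-15,"ty":1.5,"tz":0,"wx":0,"wy":0,"wz":0}
    - {"hand":5,"tx":0,"ty":0,"tz":0,"wx":0,"wy":0,"wz":0}
    - {"hand":5,"tx":0,"ty":0,"tz":0,"wx":0,"wy":0,"wz":0}

```text
clock: 10.65
eef_pos: [529.2, -281.5, 177.1]
tcp_rot: [-3.141, -0.001, 1.49]
contact_force: [-0.1, -0.3, -2.8]
opening: 0.176
grasp_force: 68.7
```

Request:
arm_command:
  deltas:
    - {"hand":5,"tx":0,"ty":0,"tz":15,"wx":0,"wy":0,"wz":0}
    - {"hand":5,"tx":0,"ty":0,"tz":15,"wx":0,"wy":0,"wz":0}
    - {"hand":5,"tx":0,"ty":0,"tz":10,"wx":0,"wy":0,"wz":0}
    - {"hand":5,"tx":0,"ty":0,"tz":0,"wx":0,"wy":0,"wz":0}

```text
clock: 11.15
eef_pos: [528.6, -282.0, 135.9]
tcp_rot: [-3.139, -0.001, 1.489]
contact_force: [-0.9, -0.2, -2.3]
opening: 0.175
grasp_force: 68.7
```

Run:
```python
from h import *
f=grab('scene'); s=r.sense(); print(s['eef_pos'],s['tcp_rot'])
a=cv2.resize(f['image'][80:230,340:430,::-1],None,fx=3.8,fy=3.8,interpolation=cv2.INTER_CUBIC)
g=grab('top');b=cv2.resize(g['image'][130:270,370:520,::-1],None,fx=2.8,fy=2.8)
W=np.zeros((570,790,3),np.uint8);W[:a.shape[0],:a.shape[1]]=a;W[:b.shape[0],360:360+b.shape[1]]=b;cv2.imwrite('pics/s4.png',W)
```

```text
[ 529.13503273 -282.27513905  136.68848548] [-3.14056609e+00 -4.34928783e-04  1.48892895e+00]
```

View pics/s4.png

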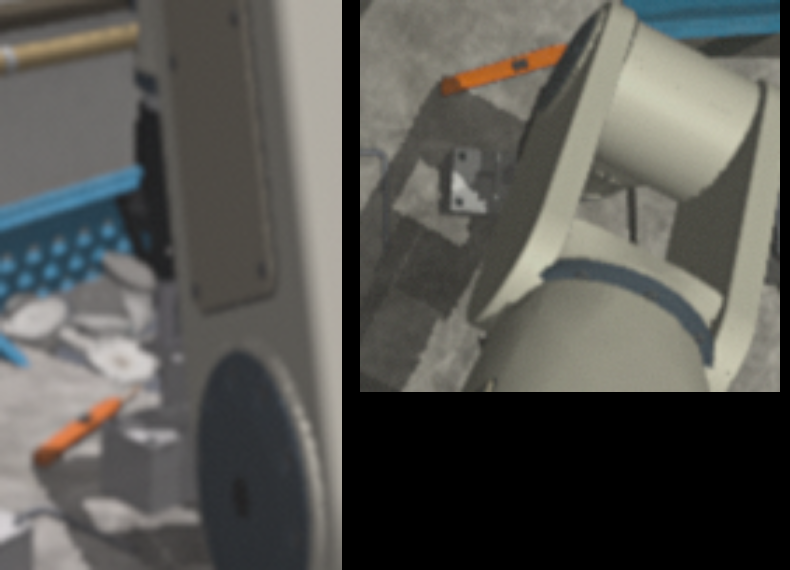

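The arm hides the mouth, and no contact is felt. The fork overlaps the press nose in plan, so I'll work out the fork's height before going down.

Run:
```python
from h import *
s=load('scene'); f=load('top')
for z in(480,520,560,600,640): print(z,proj(s,[445,59,z]).round())
# fork leg outer faces now (centre TCP 529,-282): right leg px ~ (519,158), left leg ~(370+(235)/2.8,132)
for z in(420,450,480,520): print(z,ray(f,519,160,z).round(),ray(f,453,131,z).round())
```

```text
480 [311.  56.]
520 [310.  34.]
560 [309.  13.]
600 [309. -10.]
640 [308. -34.]
420 [ 556. -385.  420.] [ 612. -262.  420.]
450 [ 551. -371.  450.] [ 604. -253.  450.]
480 [ 545. -358.  480.] [ 596. -243.  480.]
520 [ 537. -340.  520.] [ 586. -231.  520.]
```

Request:
arm_command:
  deltas:
    - {"hand":5,"tx":0,"ty":0,"tz":5,"wx":0,"wy":0,"wz":0}
    - {"hand":5,"tx":0,"ty":0,"tz":5,"wx":0,"wy":0,"wz":0}
    - {"hand":5,"tx":0,"ty":0,"tz":4,"wx":0,"wy":0,"wz":0}
    - {"hand":5,"tx":0,"ty":0,"tz":4,"wx":0,"wy":0,"wz":0}
    - {"hand":5,"tx":0,"ty":0,"tz":0,"wx":0,"wy":0,"wz":0}

```text
clock: 11.88
eef_pos: [529.1, -282.4, 118.8]
tcp_rot: [-3.141, -0.0, 1.489]
contact_force: [0.7, 0.1, -2.8]
opening: 0.179
grasp_force: 68.7
```

Request:
arm_command:
  deltas:
    - {"hand":5,"tx":0,"ty":0,"tz":5,"wx":0,"wy":0,"wz":0}
    - {"hand":5,"tx":0,"ty":0,"tz":5,"wx":0,"wy":0,"wz":0}
    - {"hand":5,"tx":0,"ty":0,"tz":5,"wx":0,"wy":0,"wz":0}
    - {"hand":5,"tx":0,"ty":0,"tz":5,"wx":0,"wy":0,"wz":0}
    - {"hand":5,"tx":0,"ty":0,"tz":5,"wx":0,"wy":0,"wz":0}
    - {"hand":5,"tx":0,"ty":0,"tz":5,"wx":0,"wy":0,"wz":0}
    - {"hand":5,"tx":0,"ty":0,"tz":4,"wx":0,"wy":0,"wz":0}
    - {"hand":5,"tx":0,"ty":0,"tz":0,"wx":0,"wy":0,"wz":0}

```text
clock: 12.88
eef_pos: [529.1, -282.4, 84.9]
tcp_rot: [-3.141, -0.0, 1.489]
contact_force: [-0.1, -0.4, -3.1]
opening: 0.178
grasp_force: 68.7
```

Request:
arm_command:
  deltas:
    - {"hand":5,"tx":0,"ty":0,"tz":2,"wx":0,"wy":0,"wz":0}
    - {"hand":5,"tx":0,"ty":0,"tz":1.5,"wx":0,"wy":0,"wz":0}
    - {"hand":5,"tx":0,"ty":0,"tz":0,"wx":0,"wy":0,"wz":0}

```text
clock: 13.25
eef_pos: [529.3, -282.5, 81.7]
tcp_rot: [-3.141, -0.0, 1.489]
contact_force: [-1.4, 0.5, -3.4]
opening: 0.179
grasp_force: 68.7
```

Request:
arm_command:
  deltas:
    - {"hand":5,"tx":0,"ty":0,"tz":1,"wx":0,"wy":0,"wz":0}
    - {"hand":5,"tx":0,"ty":0,"tz":0.5,"wx":0,"wy":0,"wz":0}
    - {"hand":5,"tx":0,"ty":0,"tz":0.5,"wx":0,"wy":0,"wz":0}
    - {"hand":5,"tx":0,"ty":0,"tz":0,"wx":0,"wy":0,"wz":0}

```text
clock: 13.75
eef_pos: [529.3, -282.4, 79.7]
tcp_rot: [-3.141, -0.0, 1.489]
contact_force: [-1.1, -0.2, -3.8]
opening: 0.176
grasp_force: 68.7
```

Request:
arm_command:
  deltas:
    - {"hand":5,"tx":0,"ty":0,"tz":0.5,"wx":0,"wy":0,"wz":0}
    - {"hand":5,"tx":0,"ty":0,"tz":0.5,"wx":0,"wy":0,"wz":0}
    - {"hand":5,"tx":0,"ty":0,"tz":0,"wx":0,"wy":0,"wz":0}

```text
clock: 14.12
eef_pos: [529.4, -282.5, 79.5]
tcp_rot: [3.141, 0.0, 1.489]
contact_force: [-2.2, 1.6, 4.8]
opening: 0.183
grasp_force: 70.1
```

Contact came at the predicted height, so the flange is seated. Now I'll release and withdraw straight up.

Request:
arm_command:
  deltas:
    - {"hand":18,"tx":0,"ty":0,"tz":0,"wx":0,"wy":0,"wz":0}
    - {"hand":24,"tx":0,"ty":0,"tz":0,"wx":0,"wy":0,"wz":0}
    - {"hand":40,"tx":0,"ty":0,"tz":0,"wx":0,"wy":0,"wz":0}
    - {"hand":60,"tx":0,"ty":0,"tz":0,"wx":0,"wy":0,"wz":0}
    - {"hand":60,"tx":0,"ty":0,"tz":0,"wx":0,"wy":0,"wz":0}
    - {"hand":60,"tx":0,"ty":0,"tz":0,"wx":0,"wy":0,"wz":0}
  squeeze: 20

```text
clock: 14.88
eef_pos: [529.4, -282.5, 78.8]
tcp_rot: [3.142, -0.0, 1.489]
contact_force: [-0.4, 0.7, -0.4]
opening: 0.702
grasp_force: 0.0
```

Request:
arm_command:
  deltas:
    - {"hand":60,"tx":0,"ty":0,"tz":-8,"wx":0,"wy":0,"wz":0}
    - {"hand":60,"tx":0,"ty":0,"tz":-15,"wx":0,"wy":0,"wz":0}
    - {"hand":60,"tx":0,"ty":0,"tz":-20,"wx":0,"wy":0,"wz":0}
    - {"hand":60,"tx":0,"ty":0,"tz":-25,"wx":0,"wy":0,"wz":0}
    - {"hand":60,"tx":0,"ty":0,"tz":-25,"wx":0,"wy":0,"wz":0}
    - {"hand":60,"tx":0,"ty":0,"tz":-25,"wx":0,"wy":0,"wz":0}
    - {"hand":60,"tx":0,"ty":0,"tz":-25,"wx":0,"wy":0,"wz":0}
    - {"hand":60,"tx":0,"ty":0,"tz":0,"wx":0,"wy":0,"wz":0}

```text
clock: 15.88
eef_pos: [530.7, -283.2, 224.9]
tcp_rot: [3.137, 0.002, 1.489]
contact_force: [-0.7, 0.1, 0.4]
opening: 0.703
grasp_force: 0.0
```

Request:
arm_command:
  deltas:
    - {"hand":60,"tx":40,"ty":0,"tz":0,"wx":0,"wy":0,"wz":0}
    - {"hand":60,"tx":40,"ty":0,"tz":0,"wx":0,"wy":0,"wz":0}
    - {"hand":60,"tx":40,"ty":0,"tz":0,"wx":0,"wy":0,"wz":0}
    - {"hand":60,"tx":40,"ty":0,"tz":0,"wx":0,"wy":0,"wz":0}
    - {"hand":60,"tx":40,"ty":0,"tz":0,"wx":0,"wy":0,"wz":0}
    - {"hand":60,"tx":40,"ty":0,"tz":0,"wx":0,"wy":0,"wz":0}
    - {"hand":60,"tx":40,"ty":0,"tz":0,"wx":0,"wy":0,"wz":0}
    - {"hand":60,"tx":20,"ty":0,"tz":0,"wx":0,"wy":0,"wz":0}

```text
clock: 16.88
eef_pos: [553.5, 18.2, 221.4]
tcp_rot: [-3.141, -0.0, 1.49]
contact_force: [0.2, 0.1, -0.3]
opening: 0.704
grasp_force: 0.0
```

Run:
```python
from h import *
f=grab('scene')
a=cv2.resize(f['image'][130:230,340:420,::-1],None,fx=4.5,fy=4.5,interpolation=cv2.INTER_CUBIC)
g=grab('top');b=cv2.resize(g['image'][160:230,380:460,::-1],None,fx=5,fy=5,interpolation=cv2.INTER_CUBIC)
W=np.zeros((460,790,3),np.uint8);W[:a.shape[0],:a.shape[1]]=a;W[:b.shape[0],370:370+b.shape[1]]=b;cv2.imwrite('pics/s5.png',W)
```

```text
(no output)
```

View pics/s5.png

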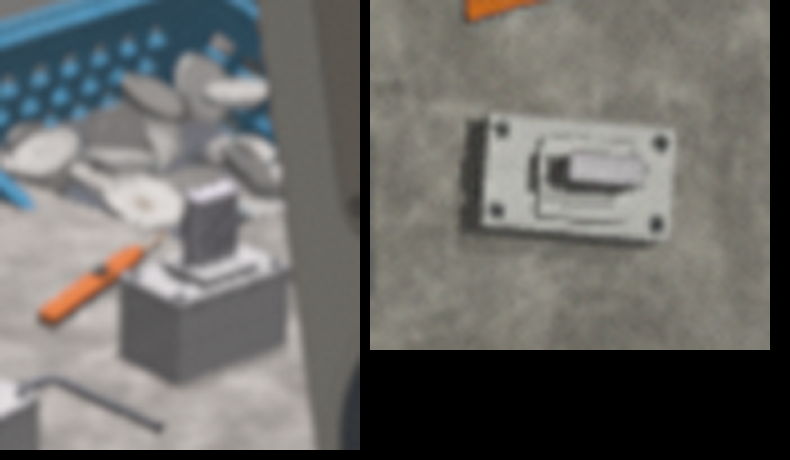

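The gauge stands upright in the wide block, centred and square. Its flange lies flat on the top (flange about (585,180) in the top crop, bar at (210,225) in the scene crop), and the arm is well clear.

```bash
python3 -c "
from rig import r
print(r.sign_off())"
```

```text
the job is handed in; nothing more can be done
None
```

The depth gauge is standing fully home in the wide-slot block with its flange flat on top; I released it, moved the arm clear and handed the job in at about 17 s (limit 48 s).

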